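# Hold the toy bin's spring latch open with its key

### The job

Free the bench key from its small wooden stand (turn it anticlockwise, seen from above, to its stop, then lift it out) and push it fully home into the keyhole of the lock block behind the tilt-out bin; sticky pins catch it on the way, and a firm push with a small wiggle gets past them. Then turn it a quarter turn clockwise to its end stop so the latch draws back, and keep holding it there: finish while still gripping the turned key, because the lock springs back if it is let go. Leave the other toys where they are.

Things in the scene. Friction and masses are not known exactly. Their poses are not given: they have to be found in the camera images.
- key: Steel bench key upright in the stand, 96 mm tall, about 110 g; the same after a half turn. Origin at its nose tip (lower end), z up the shaft. Upwards from the tip: conical nose, 6 mm across at the tip, 14 mm at 9 to 12 mm; bit to 20 mm; round shaft 14 mm thick to 56 mm; flat bow to 96 mm. At the start the tip is 4 mm above the table and its x axis 46 to 86 degrees clockwise, from above, of the stand's x axis
- key_grip (a point): Centre of the key's bow, 76 mm above the nose tip, key's axes. The bow is a flat plate 46 mm along x, 12 mm thick along y, 40 mm tall, in one plane with the bit: grip across its thickness
- key_bit (a point): Centre of the key's bit, 16 mm above the nose tip: a crossbar 30 mm along the key's x, 8 mm along y, 8 mm tall
- stand: Fixed wooden key stand, 70 x 70 x 36 mm, origin at the centre of its underside on the table. The bit sits in a cavity under the 10 mm top plate. Turn the key anticlockwise (from above) until its x axis lies along the stand's x, either way round; there the bit meets two stop blocks (they take up any turn some degrees beyond). Then lift straight up, 40 mm to be clear
- stand_mouth (a point): Centre of the keyhole in the stand's top face, 36 mm above the table: a 17 mm square bore with a slot through it, 33 mm along the stand's x, 11 mm along y
- lock: Fixed wooden lock block, 80 x 80 x 50 mm, origin at the centre of its underside on the table. The tilt-out bin unit is joined to its -x side: 60 to 220 mm from the origin, 170 mm wide, 90 mm tall
- lock_mouth (a point): Centre of the lock's keyhole, in its top face 50 mm above the table, lock's axes: 17 mm square bore, slot 33 mm along x, 11 mm along y. The key goes straight down, its x along the lock's x either way round. Two sprung pins 7 and 15 mm down catch the bit; 5 to 20 N and a small twist pass each. Fully home the nose tip is 4 mm above the table, the bit on a ledge at 16 mm; only there can it turn
- cylinder (a joint): turn of the lock cylinder in rad: 0 at rest (slot in line with the keyhole), grows as the key turns clockwise seen from above, end stop at 1.65. A spring drives it back, 0.04 N m at rest to 0.12 N m at the stop. The bit has about 0.1 rad of play in it, so the key turns about that much more than the cylinder
- domino: bystander: red wooden domino block lying flat, 25 x 50 x 12 mm, origin under its centre; do not disturb
- arch: bystander: blue plastic arch, 30 x 72 x 48 mm, origin under its centre; do not disturb
- bowl: bystander: small white enamel bowl, 100 mm across, 45 mm tall, origin under its centre; do not disturb
- lorry: bystander: white toy lorry, 120 x 50 x 70 mm, origin under its centre; do not disturb
Mind the look-alikes: they are no part of the job. There is more than one size of the key; the job needs the smaller.

How it is judged:
By the outcome, as a careful person would: the job done as asked, in the order asked, and still so for the second after the job is handed in, while the arm keeps its last pose, push and grip.
It also fails if it takes over 56 s, if anything falls off the work surface, if the arm or the gripper's body presses on something with over 40 N, if the wrist force passes 120 N, or if a joint passes its speed limit or range.

### The arm

A 6-joint arm with a two-finger parallel gripper is mounted at the origin on the work surface. World frame = base frame: x ahead of the robot, y to its left, z up, the work surface at z = 0. Lengths are in m, angles in degrees, forces in N, time in s.
With the tool pointing down it reaches from about 0.15 to 0.775 m from the base axis. Payload 6.1 kg.
Tool frame: the origin (TCP) lies on the mounting face of the last link; the fingertips stand 173 mm ahead of it and the grasp point (between the pads) lies 155 mm ahead of it; x points along the fingers, z is the direction in which the jaws open and shut, and the axes are right-handed (so a half turn about x gives the same grasp; the last joint's range is limited). The gripper opens to 85 mm and grips with 20 to 120 N. Pads are 22 mm wide; open, the fingers measure 114 mm over their backs; the gripper's body (76 mm by 85 mm) begins 54 mm behind the grasp point. The pads swing forward as they close: fully open they stand 13 mm farther back than shut.
Start: joints at [-76.49, 7.208, -2.269, 80.523, 0, 90], TCP at [0.123, -0.51, 0.405] pointing down, gripper open.
Joint ranges: [-155.77, 155.77], [-54.66, 111.73], [-72.52, 77.12], [-102.08, 115.82], [-83.92, 84.16], [-180, 180]. Speed limits (degrees/s): [136.94, 136.94, 172.46, 180, 180, 180].

### API

Orientations are given as a 3x3 rotation matrix whose columns are the frame's x, y, z axes.
In Python, from workcell import bot gives the robot as it stands. Calls block until the motion is done:
- bot.move_to(position, orientation): joint-space move of the TCP to a pose.
- bot.move_l(position, rot=None, max_speed=0.15, force_limit=None): straight line of the TCP; rot=None keeps the orientation; max_speed is the mean speed in m/s. With force_limit (N) it stops when the force on the tool has changed by that much, and returns True; else False.
- bot.move_joints(angles): joint-space move.
- bot.ungrasp() and bot.grab(squeeze=None): open the fingers fully, or close them until they stop; squeeze is the grip in N (None keeps the last).
- bot.dwell(seconds).
- bot.solve_ik(position, orientation): joint angles nearest the present ones, or None.
- bot.read_state(): the state.
- bot.camera(name): name is "scene" or "top" or "wrist"; returns a dict with "img" (420x560x3 uint8, blue, green, red), "fx", "fy", "cx", "cy" (pixels), "origin" and "attitude" of the camera in the world; the wrist camera has in their place "hand_eye" (4x4, takes a point from camera to tool coordinates, whose origin is the TCP and whose axes are the tool frame's). Camera axes: x right, y down, z forward; pixel columns grow to the right and rows downward; lengths in m; the calibration is good to about 2 mm. The wrist camera is an equidistant fisheye: a pixel r from the principal point sees the ray r / f radians off the axis. A picture is of the moment at which its call begins: read the wrist's pose just before it. There is no depth.
A pose or a line that the arm cannot do raises bot.MotionError and nothing moves.
- bot.job_done(): hands the job in, once; it reports no verdict.
The state is a dict: "clock": time; "q": joint angles; "joint_vel": joint speeds; "joint_efforts": joint torques, N m; "tool_pos": TCP position; "tool_rot": TCP orientation; "force": force on the tool from outside, world axes, zero at the start; "ft_torque": the same for the moment, N m; "opening": opening from 0.0 (shut) to 1.0 (fully open).
Only numpy, scipy, OpenCV 4.12 (cv2) and the standard library are available. Lean on these libraries where they do the work, as an engineer would, in place of code of your own. Each camera call takes 0.05 s, during which the arm holds its last target.

## Working session

There is one attempt and no reset: what is moved stays moved. The work goes in short steps, each a Python script; the robot and the scene stay as the last script left them, time stands still between calls to the robot, and variables do not carry over. Pictures are saved under pics/ and viewed, and the job is handed in when it is done.

```bash
mkdir -p pics; ls; python3 - <<'E'
from workcell import bot
import cv2
s=bot.read_state(); print(s['clock'],s['tool_pos'],s['force'],s['opening'])
for n in ("scene","top","wrist"):
    c=bot.camera(n); cv2.imwrite(f"pics/{n}0.png",c["img"]); print(n,{k:v for k,v in c.items() if k!="img"})
E
```

```text
pics
0.0 [ 0.12261787 -0.51034528  0.40390576] [ 0.13213533 -0.30469829  0.402987  ] 1.0034074125815118
scene {'fx': 398.9461999359858, 'fy': 398.9461999359858, 'cx': 280.26729751864013, 'cy': 211.98354172412633, 'origin': array([ 1.24049358, -0.40808889,  0.58392139]), 'attitude': array([[ 0.57132254,  0.4458177 , -0.68908427],
       [ 0.82048713, -0.33049157,  0.46645064],
       [-0.01978459, -0.83187854, -0.55460497]])}
top {'fx': 403.12439240408855, 'fy': 403.12439240408855, 'cx': 275.6088610395124, 'cy': 209.67076135611214, 'origin': array([0.429232  , 0.00215462, 1.21392004]), 'attitude': array([[ 0.01205541, -0.98639432,  0.16395402],
       [-0.99980631, -0.0144418 , -0.01337103],
       [ 0.0155569 , -0.16376107, -0.98637736]])}
wrist {'fx': 325.19226210127806, 'fy': 325.19226210127806, 'cx': 279.66384276801074, 'cy': 206.72727338450656, 'hand_eye': array([[-6.50742264e-04, -2.83958778e-01,  9.58836268e-01,
         3.01550541e-02],
       [ 1.05670773e-03, -9.58836131e-01, -2.83958020e-01,
         7.15164219e-02],
       [ 9.99999230e-01,  8.28426214e-04,  9.24016631e-04,
         2.02495978e-04],
       [ 0.00000000e+00,  0.00000000e+00,  0.00000000e+00,
         1.00000000e+00]])}
```

View pics/scene0.png

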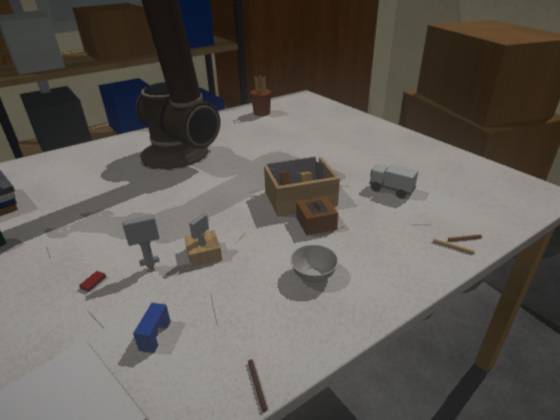

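View pics/top0.png

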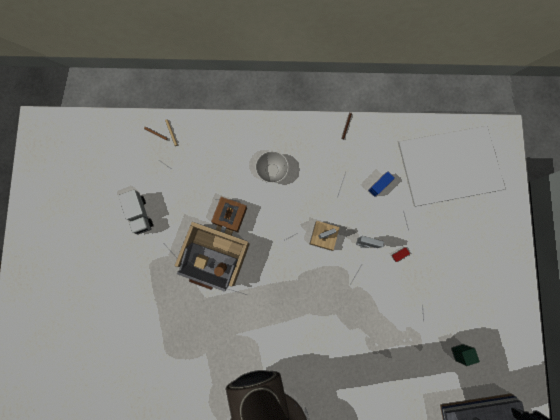

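View pics/wrist0.png

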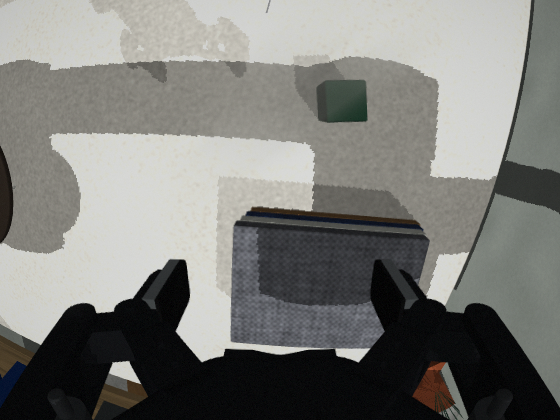

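Scene view: the key in the wooden stand is at about (200,232) and a bigger free-standing key at (143,240). The lock is at (317,213), beside the bin at (300,185). In the top view the stand is at (324,235), the big key at (370,242) and the lock at (229,214).

Candidates for the key: (a) the one in the stand, scene (200,232), and (b) the larger one standing on the table, scene (143,240). I choose (a) and will check it in a crop.

```bash
python3 - <<'E'
import cv2,numpy as np
a=cv2.imread("pics/scene0.png")[190:290,100:240]; b=cv2.imread("pics/top0.png")[185:265,190:400]
a=cv2.resize(a,None,fx=4,fy=4,interpolation=cv2.INTER_CUBIC);b=cv2.resize(b,None,fx=3.5,fy=3.5,interpolation=cv2.INTER_CUBIC)
cv2.imwrite("pics/c1.png",a);cv2.imwrite("pics/c2.png",b)
E
cat > h.py <<'E'
import numpy as np,cv2
from workcell import bot
def ray(c,u,v):
    d=np.array([(u-c['cx'])/c['fx'],(v-c['cy'])/c['fy'],1.]); return c['origin'],c['attitude']@d
def onplane(c,u,v,z):
    o,d=ray(c,u,v); return o+d*(z-o[2])/d[2]
def wray(c,s,u,v):
    x,y=(u-c['cx'])/c['fx'],(v-c['cy'])/c['fy']; r=np.hypot(x,y)+1e-12
    d=np.array([np.sin(r)*x/r,np.sin(r)*y/r,np.cos(r)])
    H=c['hand_eye'];R=np.array(s['tool_rot'])
    return np.array(s['tool_pos'])+R@H[:3,3],R@H[:3,:3]@d
def wplane(c,s,u,v,z):
    o,d=wray(c,s,u,v); return o+d*(z-o[2])/d[2]
def wproj(c,s,p):
    H=c['hand_eye'];R=np.array(s['tool_rot'])
    q=H[:3,:3].T@(R.T@(np.array(p)-s['tool_pos'])-H[:3,3])
    r=np.arctan2(np.hypot(q[0],q[1]),q[2]);n=np.hypot(q[0],q[1])
    return c['cx']+c['fx']*r*q[0]/n,c['cy']+c['fy']*r*q[1]/n
def down(a):
    # tool x down, jaw axis z at world angle a (deg)
    a=np.radians(a); x=np.array([0,0,-1.]);z=np.array([np.cos(a),np.sin(a),0]);return np.c_[x,np.cross(z,x),z]
E
python3 - <<'E'
from h import *
c=bot.camera("top")
print(onplane(c,324,235,.036),onplane(c,229,214,.05),onplane(c,212,255,.09), onplane(c,370,242,.1))
print(np.round(bot.read_state()['tool_rot'],3))
E
```

```text
[ 0.55169375 -0.15686161  0.036     ] [0.60790797 0.1221645  0.05      ] [0.48629232 0.1614558  0.09      ] [ 0.52729596 -0.2759516   0.1       ]
[[-0.     0.972  0.234]
 [ 0.001  0.234 -0.972]
 [-1.     0.    -0.001]]
```

View pics/c1.png

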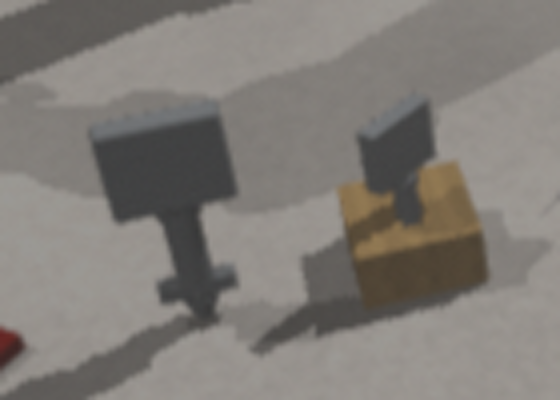

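View pics/c2.png

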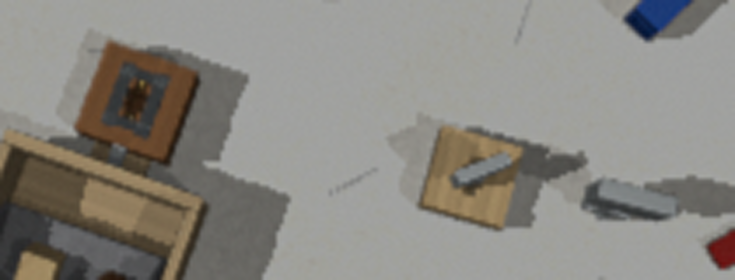

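The crop confirms it: the right-hand key, about 40 mm across, is in the stand and is the smaller; the left one is bigger and stands free. Next I check the turning range and take wrist views over the stand and the lock.

```bash
python3 - <<'E'
from h import *
for p,A in (((.552,-.157,.235),(24,74,-156,-106)),((.608,.122,.235),(72,-28,-108,-208))):
    for a in A:
        q=bot.solve_ik(p,down(a)); print(p,a,None if q is None else np.round(q,1))
E
```

```text
(0.552, -0.157, 0.235) 24 [-15.9  15.4 -13.8  60.8   0.   50.1]
(0.552, -0.157, 0.235) 74 [-15.9  15.4 -13.8  60.8   0.    0.1]
(0.552, -0.157, 0.235) -156 [ -15.9   15.4  -13.8   60.8    0.  -129.9]
(0.552, -0.157, 0.235) -106 [ -15.9   15.4  -13.8   60.8    0.  -179.9]
(0.608, 0.122, 0.235) 72 [11.3 20.1 -7.3 62.6  0.  29.3]
(0.608, 0.122, 0.235) -28 [ 11.3  20.1  -7.3  62.6   0.  129.3]
(0.608, 0.122, 0.235) -108 [  11.3   20.1   -7.3   62.6    0.  -150.7]
(0.608, 0.122, 0.235) -208 [ 11.3  20.1  -7.3  62.6   0.  -50.7]
```

```bash
cat > snap.py <<'E'
from h import *
import pickle
def snap(name):
    bot.dwell(.25); s=bot.read_state(); c=bot.camera("wrist")
    pickle.dump((s,c),open(name+".pkl","wb")); cv2.imwrite(f"pics/{name}.png",c['img']); print(s['clock'],s['tool_pos'])
E
python3 - <<'E'
from snap import *
bot.move_to((.608,.122,.36),down(72)); snap("wlock")
bot.move_to((.552,-.157,.36),down(24)); snap("wstand")
E
```

```text
3.2583 [0.60806513 0.12151994 0.36009075]
4.6583 [ 0.55244328 -0.15592716  0.35991954]
```

View pics/wlock.png

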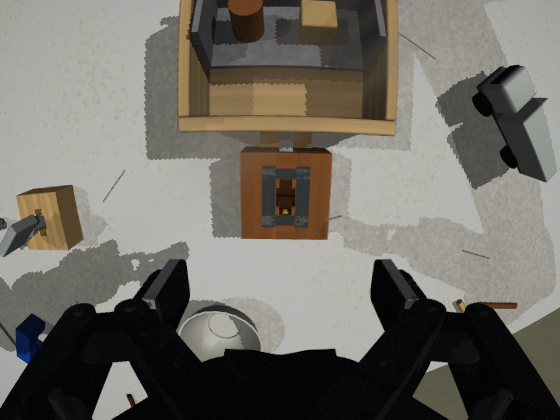

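View pics/wstand.png

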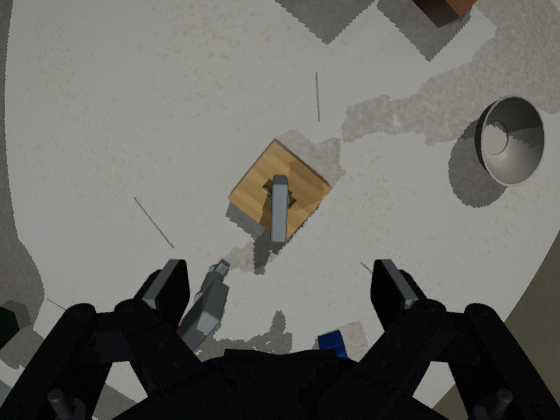

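The lock view shows the lock top with corners near (241,149)…(330,239) and its dark slot at (286,196). In the stand view the stand is a diamond around (280,190), and the key bow's top edge runs (280,180)–(279,240). The big key is at (205,300), clear of the jaws. Now measuring.

```bash
python3 - <<'E'
from h import *
import pickle
for n,(x0,y0,x1,y1) in (("wlock",(230,135,340,250)),("wstand",(220,130,340,250))):
    s,c=pickle.load(open(n+".pkl","rb")); im=cv2.resize(c['img'][y0:y1,x0:x1],None,fx=5,fy=5,interpolation=cv2.INTER_CUBIC)
    for k in range(0,x1-x0,20): cv2.putText(im,str(x0+k),(k*5,10),0,.4,(255,255,255),1); cv2.line(im,(k*5,12),(k*5,18),(255,255,255),1)
    for k in range(0,y1-y0,20): cv2.putText(im,str(y0+k),(0,k*5+5),0,.4,(255,255,255),1)
    cv2.imwrite(f"pics/z_{n}.png",im)
E
```

```text
(no output)
```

View pics/z_wlock.png

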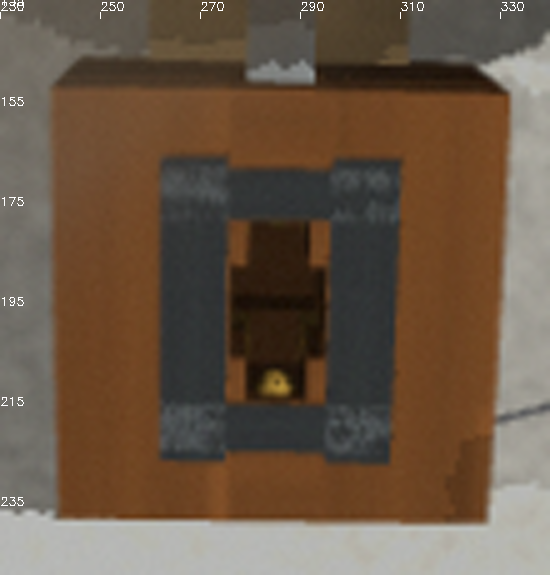

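View pics/z_wstand.png

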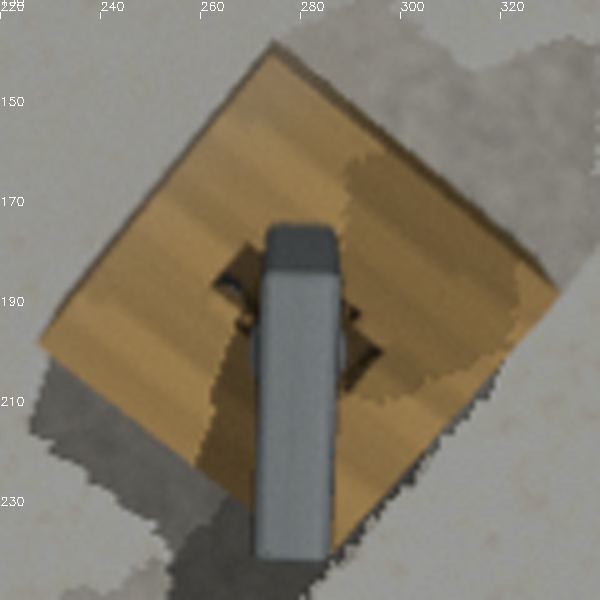

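```bash
python3 - <<'E'
from h import *
import pickle
def quad(n,o,P,z):
    s,c=pickle.load(open(n+".pkl","rb")); Q=np.array([wplane(c,s,o[0]+u/5,o[1]+v/5,z)[:2] for u,v in P])
    e=np.roll(Q,-1,0)-Q
    print(n,"ctr",Q.mean(0).round(4),"len",np.hypot(*e.T).round(4),"ang",np.degrees(np.arctan2(e[:,1],e[:,0])).round(1)); return Q
quad("wlock",(230,135),[(52,88),(509,92),(488,521),(57,518)],.05)
quad("wlock",(230,135),[(160,158),(400,158),(390,462),(160,460)],.05)
quad("wlock",(230,135),[(248,220),(308,220),(304,402),(247,402)],.05)
quad("wstand",(220,130),[(275,42),(558,290),(334,554),(40,342)],.036)
quad("wstand",(220,130),[(268,271),(338,271),(330,558),(257,558)],.1)
# cross-check: top camera
E
```

```text
wlock ctr [0.611  0.1253] len [0.0795 0.0801 0.0805 0.08  ] ang [  71.6  -18.4 -108.5  160.9]
wlock ctr [0.6113 0.1253] len [0.0419 0.0564 0.0422 0.0559] ang [  72.1  -18.4 -108.6  161.2]
wlock ctr [0.6111 0.1252] len [0.0105 0.0336 0.0103 0.0336] ang [  72.1  -18.7 -108.   161.7]
wstand ctr [ 0.5528 -0.1569] len [0.0699 0.0674 0.0703 0.0715] ang [ -16.8 -104.   166.6   75.6]
wstand ctr [ 0.5524 -0.1575] len [0.0101 0.0448 0.0112 0.0449] ang [  24.2  -67.  -155.8  111.7]
```

```bash
python3 - <<'E'
from snap import *
bot.move_to((.5526,-.1572,.29),down(23.3))
print(bot.move_l((.5526,-.1572,.236),force_limit=15))
s=bot.read_state(); f0=s['force']
bot.grab(80); bot.dwell(.2)
s=bot.read_state(); print(s['clock'],s['tool_pos'],s['opening'],f0,s['force'],s['ft_torque'])
c=bot.camera("scene"); cv2.imwrite("pics/grasp.png",cv2.resize(c['img'][120:290,60:290],None,fx=3,fy=3))
E
```

```text
False
6.4667 [ 0.552654   -0.15721035  0.23629932] 0.12641198279055402 [ 1.42197483 -0.1259859   0.20668115] [-1.19471141  0.14513743  3.65035202] [ 0.07988221  0.1917093  -0.0032327 ]
```

View pics/grasp.png

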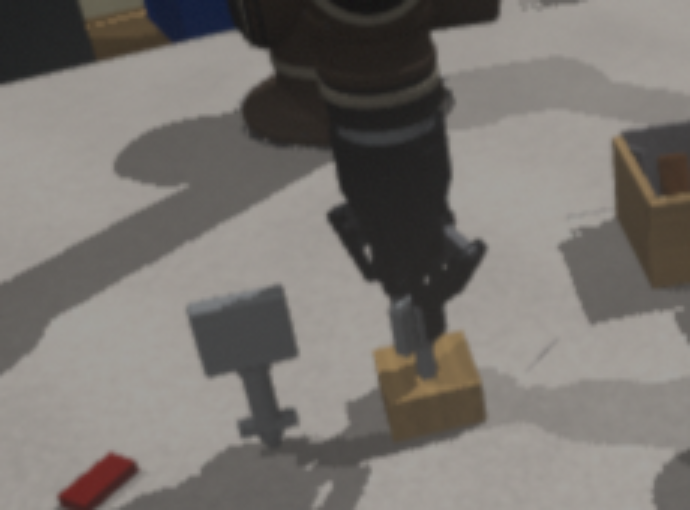

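The picture shows the jaws closed on the bow in the stand, with the big key clear. Now I turn anticlockwise and watch the torque.

```bash
python3 - <<'E'
from snap import *
p=(.5526,-.1572,.236)
for a in (50,66,70,73,76):
    bot.move_l(p,down(a)); s=bot.read_state()
    print(a,round(s['clock'],2),np.round(s['force'],1),np.round(s['ft_torque'],3))
    if abs(s['ft_torque'][2])>1: break
E
```

```text
50 7.13 [ 0.2 -0.2  5. ] [-0.088  0.067 -0.011]
66 7.57 [ 1.5 -0.3  5.4] [-0.057  0.04  -0.007]
70 7.82 [-0.3  0.4  4.6] [-0.034 -0.014  0.028]
73 8.07 [-0.3  0.2  5.7] [-0.03   0.005  0.01 ]
76 8.32 [-0.4 -0.6  5.4] [-0.098  0.033  0.001]
```

```bash
python3 - <<'E'
from snap import *
p=(.5526,-.1572,.236)
for a in (78,80,82,84,86):
    bot.move_l(p,down(a)); s=bot.read_state()
    print(a,round(s['clock'],2),np.round(s['force'],1),np.round(s['ft_torque'],3))
    if abs(s['ft_torque'][2])>.15: break
E
```

```text
78 8.57 [ 0.1 -1.2  5.3] [-0.047  0.041  0.021]
80 8.82 [ 0.8 -1.2  5.5] [-0.272 -0.02   0.042]
82 9.07 [-0.5 -0.9  4.8] [-0.335 -0.024 -0.309]
```

Stop felt at about 81° (−0.31 N m). I back off to the slot angle and lift.

```bash
python3 - <<'E'
from snap import *
x,y=.5526,-.1572
bot.move_l((x,y,.236),down(76)); s=bot.read_state();print(np.round(s['force'],1),np.round(s['ft_torque'],3))
r=bot.move_l((x,y,.262),max_speed=.05,force_limit=8); s=bot.read_state();print(r,s['clock'],s['tool_pos'],np.round(s['force'],1),np.round(s['ft_torque'],3))
c=bot.camera("scene"); cv2.imwrite("pics/lift.png",cv2.resize(c['img'][120:290,60:290],None,fx=3,fy=3))
if not r:
    r=bot.move_l((x,y,.34),max_speed=.12,force_limit=10); s=bot.read_state();print(r,s['clock'],s['tool_pos'],np.round(s['force'],1),np.round(s['ft_torque'],3))
    c=bot.camera("scene"); cv2.imwrite("pics/lift2.png",cv2.resize(c['img'][120:290,60:290],None,fx=3,fy=3)); snap("wl")
E
```

```text
[-0.1 -1.3  5.6] [-0.224 -0.009 -0.028]
False 9.9917 [ 0.5525845  -0.15718624  0.26201164] [ 0.  -0.1 -1.6] [-0.033  0.018 -0.01 ]
False 10.8417 [ 0.55242831 -0.15715417  0.33918723] [-0.8  0.5 -0.8] [-0.024  0.003  0.014]
11.1417 [ 0.55249971 -0.15718043  0.33937298]
```

```bash
python3 -c "
import cv2,numpy as np
a=cv2.imread('pics/lift.png');b=cv2.imread('pics/lift2.png')
a=a if b is None else b
cv2.imwrite('pics/lv.png',a)"
```

```text
(no output)
```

View pics/lv.png

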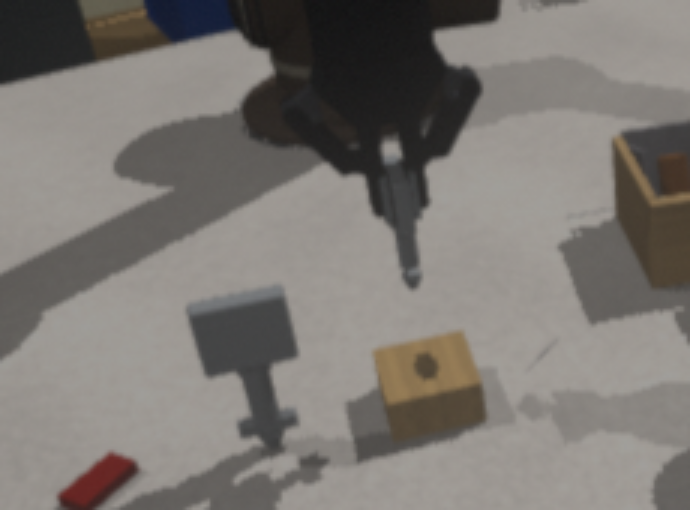

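```bash
ls pics
```

```text
c1.png
c2.png
grasp.png
lift.png
lift2.png
lv.png
scene0.png
top0.png
wl.png
wlock.png
wrist0.png
wstand.png
z_wlock.png
z_wstand.png
```

The key is out of the stand, held upright between the jaws. Checking its tilt and offset in the wrist picture.

```bash
python3 - <<'E'
from h import *
import pickle
s,c=pickle.load(open("wl.pkl","rb")); im=cv2.resize(c['img'][170:330,180:380],None,fx=4,fy=4,interpolation=cv2.INTER_CUBIC)
for h in (155,173,193,215,231): # tool x of points along key axis (mm)
    p=s['tool_pos']+np.array(s['tool_rot'])@np.array([h/1e3,0,0]); u,v=wproj(c,s,p); print(h,round(u,1),round(v,1)); cv2.circle(im,(int((u-180)*4+2),int((v-170)*4+2)),2,(0,0,255),-1)
cv2.imwrite("pics/wlz.png",im)
E
```

```text
155 280.9 284.7
173 280.7 266.3
193 280.7 249.7
215 280.6 235.0
231 280.5 226.1
```

View pics/wlz.png

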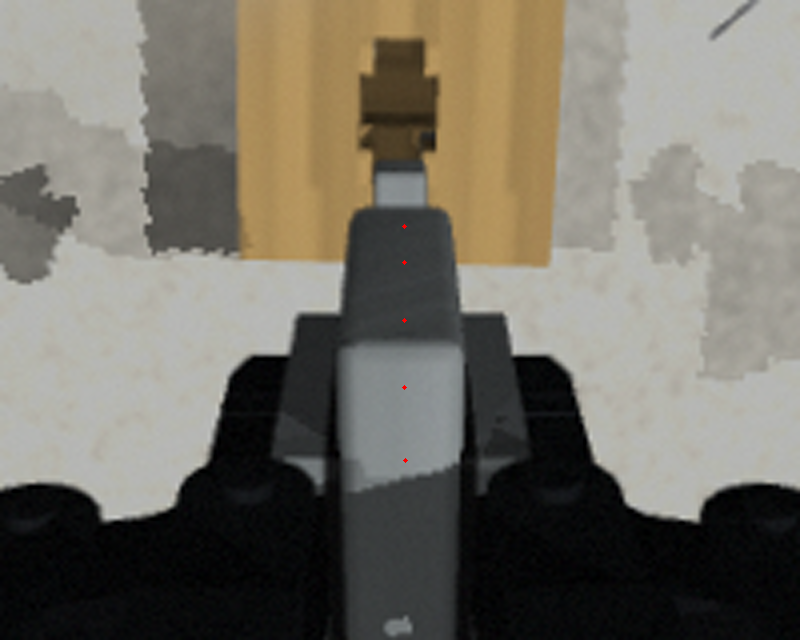

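```bash
python3 - <<'E'
from h import *
import pickle
s,c=pickle.load(open("wl.pkl","rb"))
R=np.array(s['tool_rot'])
for h,y in ((.135,.023),(.135,.024),(.175,.023),(.175,.024),(.211,.015),(.211,.016),(.219,.015)):
    print(h,y,np.round((np.array(wproj(c,s,s['tool_pos']+R@np.array([h,y,0])))-[180,170])*4,0))
print(np.degrees(np.arctan2(R[1,2],R[0,2])))
E
```

```text
0.135 0.023 [405. 349.]
0.135 0.024 [405. 339.]
0.175 0.023 [403. 203.]
0.175 0.024 [403. 195.]
0.211 0.015 [403. 174.]
0.211 0.016 [403. 168.]
0.219 0.015 [402. 158.]
75.99929930536166
```

Offsets are under 1 mm and the key sits straight. On to the lock, with a guarded insertion.

```bash
python3 - <<'E'
from snap import *
x,y=.6111,.1253
bot.move_l((.5526,-.1572,.36),down(74),max_speed=.1)
bot.move_to((x,y,.36),down(71.5))
bot.move_l((x,y,.295),max_speed=.12,force_limit=10); snap("wi0")
c=bot.camera("scene"); cv2.imwrite("pics/i0.png",cv2.resize(c['img'][100:290,220:440],None,fx=3,fy=3))
bot.dwell(.1); s=bot.read_state(); print(s['clock'],s['tool_pos'],np.round(s['force'],1),np.round(s['ft_torque'],3))
E
```

```text
13.5917 [0.61132983 0.1253324  0.29593592]
13.7917 [0.61111746 0.12536534 0.29526934] [-0.4 -0.1 -1.6] [ 0.025 -0.007  0.03 ]
```

View pics/i0.png

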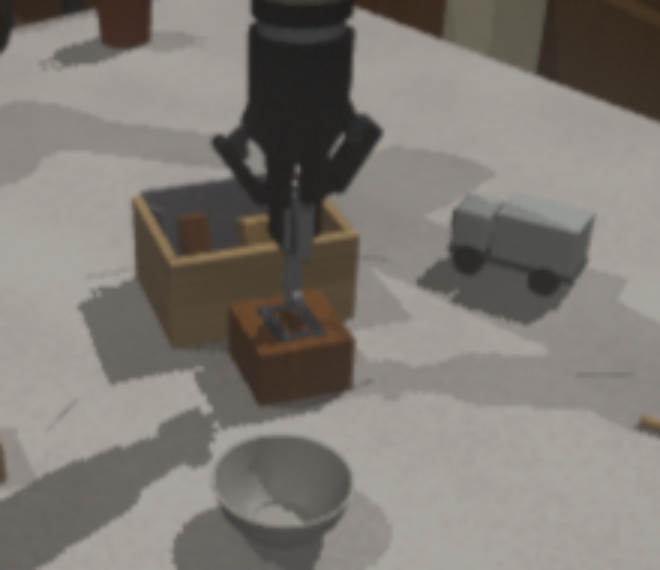

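View pics/wi0.png

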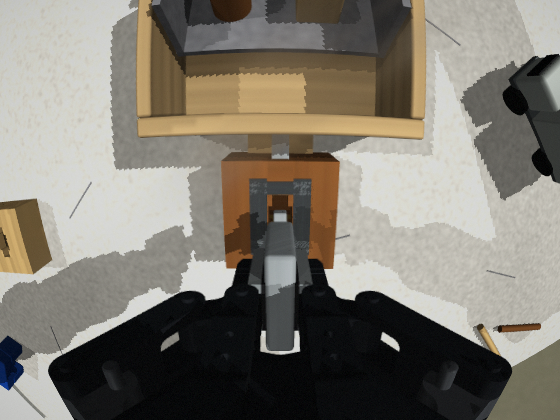

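Key is above the mouth, slot at (280,205), key in line with it. Descending.

```bash
python3 - <<'E'
from snap import *
x,y=.6111,.1253
def rep(t):
    s=bot.read_state(); print(t,round(s['clock'],2),np.round(s['tool_pos'],4),np.round(s['force'],1),np.round(s['ft_torque'],3))
r=bot.move_l((x,y,.266),max_speed=.05,force_limit=6); rep(r)
if not r: r=bot.move_l((x,y,.240),max_speed=.04,force_limit=8); rep(r)
E
```

```text
True 14.4 [0.6105 0.1253 0.2646] [-1.7  0.6  2.6] [ 0.188  0.387 -0.016]
```

```bash
cat > wig.py <<'E'
from snap import *
x,y=.6111,.1253
def rep(t):
    s=bot.read_state(); print(t,round(s['clock'],2),np.round(s['tool_pos'],4),np.round(s['force'],1),np.round(s['ft_torque'],2)); return s
E
python3 - <<'E'
from wig import *
z=.2635
for i,a in enumerate((4,-4,4,-4)):
    bot.move_l((x,y,z),down(71.5+a),max_speed=.06); s=rep((a,z))
    if s['force'][2]>30: break
    z-=.0008
E
```

```text
(4, 0.2635) 14.65 [0.6102 0.1257 0.2628] [-4.   2.9 -0.6] [0.8  1.04 0.05]
(-4, 0.2627) 14.94 [0.6103 0.1257 0.2617] [-3.7  2.7 -1.1] [ 0.78  1.14 -0.04]
(4, 0.26189999999999997) 15.23 [0.6103 0.1256 0.261 ] [-4.6  3.5 -0.6] [0.83 1.15 0.05]
(-4, 0.26109999999999994) 15.53 [0.6103 0.1257 0.2602] [-4.1  3.4 -1.4] [ 0.87  1.23 -0.03]
```

First pin is passed. There is a small side load, so I shift the target to relieve it.

```bash
sed -i 's/^x,y=.*/x,y=.6096,.1261/' wig.py; python3 - <<'E'
from wig import *
z=.2598
bot.move_l((x,y,z),down(71.5),max_speed=.06); s=rep('shift')
for i,a in enumerate((3,-3,3,-3)):
    z-=.0012
    bot.move_l((x,y,z),down(71.5+a),max_speed=.06); s=rep((a,z))
    if s['force'][2]>30: break
E
```

```text
shift 15.78 [0.6095 0.1261 0.2593] [-1.6  0.5 -2. ] [0.19 0.47 0.1 ]
(3, 0.2586) 16.02 [0.6095 0.126  0.2585] [-1.8  1.3  0.2] [0.12 0.63 0.1 ]
(-3, 0.2574) 16.28 [0.6096 0.1262 0.258 ] [-3.9  1.   4.8] [ 0.31  1.08 -0.1 ]
(3, 0.25620000000000004) 16.54 [0.6096 0.1263 0.2569] [-2.9  2.2  4.7] [0.45 1.08 0.06]
(-3, 0.25500000000000006) 16.8 [0.6098 0.1262 0.2555] [-2.3  2.   3.3] [ 0.52  0.63 -0.07]
```

```bash
sed -i 's/^x,y=.*/x,y=.6090,.1265/' wig.py; python3 - <<'E'
from wig import *
z=.2550
for i,a in enumerate((3,-3,3,-3,3,-3)):
    z-=.0012
    bot.move_l((x,y,z),down(71.5+a),max_speed=.06); s=rep((a,round(z,4)))
    if s['force'][2]>30: break
c=bot.camera("scene"); cv2.imwrite("pics/i1.png",cv2.resize(c['img'][100:290,220:440],None,fx=3,fy=3))
snap("wi1")
E
```

```text
(3, 0.2538) 17.06 [0.6098 0.1264 0.2539] [ 3.3  0.1 -0.9] [ 0.01 -0.78  0.02]
(-3, 0.2526) 17.32 [0.6102 0.1261 0.2524] [ 6.1 -0.7 -3.4] [-0.31 -1.56 -0.05]
(3, 0.2514) 17.57 [0.6102 0.126  0.2512] [ 6.  -2.2 -2.2] [-0.45 -1.41 -0.01]
(-3, 0.2502) 17.83 [0.6103 0.1261 0.25  ] [ 5.1 -1.3 -3. ] [-0.28 -1.49 -0.  ]
(3, 0.249) 18.09 [0.6102 0.1261 0.2489] [ 5.  -1.9 -2.7] [-0.41 -1.48  0.01]
(-3, 0.2478) 18.35 [0.6102 0.1261 0.2476] [ 6.4 -0.5 -3.1] [-0.22 -1.58 -0.01]
18.65 [0.61026911 0.12614774 0.2475751 ]
```

View pics/i1.png

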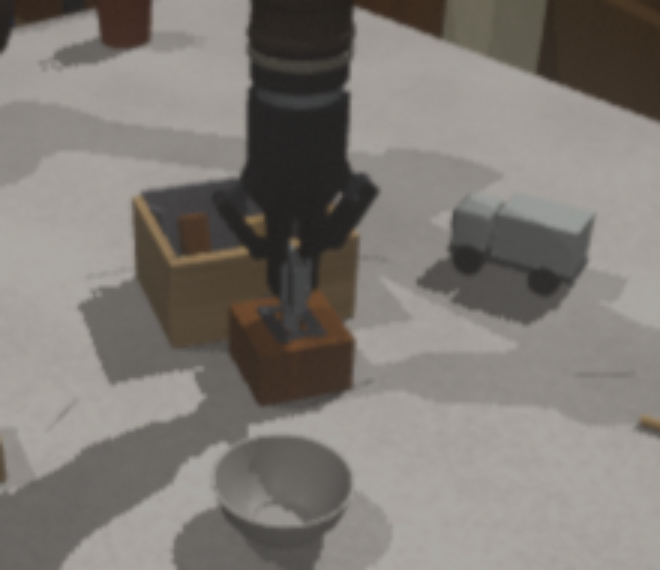

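View pics/wi1.png

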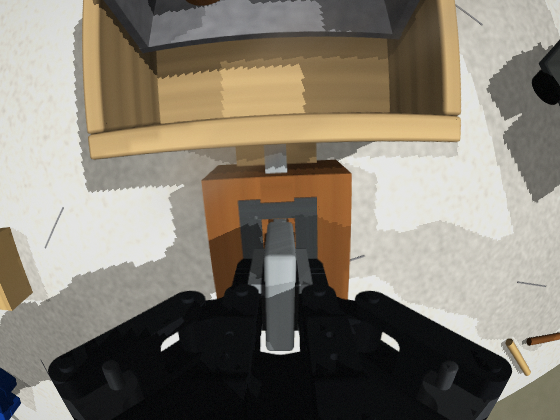

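Both pins are passed with z following the command, and the shaft is in the keyhole at (278,222). The centre sits near x≈0.6100. Pushing home.

```bash
sed -i 's/^x,y=.*/x,y=.6100,.1262/' wig.py; python3 - <<'E'
from wig import *
z=.2475
for i,a in enumerate((0,2,-2,2,-2,2,0)):
    z-=.0018
    bot.move_l((x,y,z),down(71.5+a),max_speed=.06); s=rep((a,round(z,4)))
    if s['force'][2]>15: break
E
```

```text
(0, 0.2457) 18.95 [0.6099 0.126  0.2446] [ 2.7 -1.7 -5.5] [ 0.03 -0.65 -0.04]
(2, 0.2439) 19.2 [0.6097 0.1262 0.2436] [ 0.7  0.9 -1.2] [-0.01 -0.   -0.  ]
(-2, 0.2421) 19.45 [0.6098 0.1262 0.2422] [-1.   0.1 -1.4] [-0.07  0.04  0.01]
(2, 0.2403) 19.7 [0.6099 0.1262 0.2403] [-0.1 -0.2 -0.5] [ 0.04 -0.03  0.01]
(-2, 0.2385) 19.95 [0.6099 0.1262 0.2385] [ 0.  -0.1 -0.8] [ 0.01 -0.   -0.03]
(2, 0.2367) 20.2 [0.6099 0.1262 0.2367] [ 0.5  0.1 -1.8] [ 0.01 -0.04 -0.04]
(0, 0.2349) 20.45 [0.6102 0.1263 0.2363] [-1.5 -0.6  4.6] [-0.08  0.35 -0.02]
```

```bash
python3 - <<'E'
from wig import *
for a,z in ((2,.2335),(-2,.2325),(0,.2325)):
    bot.move_l((x,y,z),down(71.5+a),max_speed=.06); s=rep((a,z))
E
```

```text
(2, 0.2335) 20.7 [0.6103 0.1263 0.2363] [-3.5 -0.8 11.8] [-0.1   0.91 -0.05]
(-2, 0.2325) 20.95 [0.6105 0.1263 0.2362] [-4.5 -0.6 16.7] [-0.24  1.07 -0.05]
(0, 0.2325) 21.2 [0.6106 0.1263 0.2363] [-3.3 -1.3 16. ] [-0.19  0.91 -0.02]
```

It is solid at z 0.2363, the grasp height, so the key is fully home. Now turning clockwise with a light downward push.

```bash
python3 - <<'E'
from wig import *
bot.move_l((x,y,.2352),down(71.5)); rep('relax')
for t in (15,40,65,85,92):
    bot.move_l((x,y,.2352),down(71.5-t),max_speed=.08); s=rep(t)
    if abs(s['ft_torque'][2])>.4: break
E
```

```text
relax 21.45 [0.6103 0.1262 0.2363] [-1.2  0.1  7.9] [-0.06  0.26 -0.05]
15 21.86 [0.6102 0.1261 0.2363] [-1.4 -0.7  8.7] [-0.23  0.37  0.06]
40 22.44 [0.6104 0.1262 0.2363] [-1.3 -1.2  7.7] [-0.1   0.23  0.06]
65 23.02 [0.6106 0.1263 0.2363] [-0.4 -0.3  7.3] [-0.04  0.03  0.09]
85 23.52 [0.6107 0.1263 0.2363] [0.  0.5 5.9] [-0.09 -0.13  0.02]
92 23.8 [0.6107 0.1263 0.2363] [0.1 0.3 6. ] [-0.08 -0.16  0.09]
```

```bash
python3 - <<'E'
from wig import *
for t in (95,97,99,101,103,105,107):
    bot.move_l((x,y,.2352),down(71.5-t),max_speed=.06); bot.dwell(.15); s=rep(t)
    if abs(s['ft_torque'][2])>.45: break
E
```

```text
95 24.2 [0.6108 0.1263 0.2363] [ 1.1 -0.6  5.8] [-0.06 -0.2   0.04]
97 24.6 [0.6108 0.1262 0.2363] [ 0.5 -0.8  6.3] [-0.11 -0.19  0.03]
99 25.0 [0.6108 0.1263 0.2363] [ 1.5 -0.1  5.4] [-0.2  -0.15  0.1 ]
101 25.4 [0.6108 0.1263 0.2363] [1.3 0.1 5.8] [-0.15 -0.19  0.27]
103 25.8 [0.6108 0.1263 0.2363] [ 0.6 -0.5  6.2] [-0.24 -0.21  0.77]
```

End stop felt at about 101° (torque rises 0.10→0.77 N m). Check the latch, the key in the jaws and the bystanders.

```bash
python3 - <<'E'
from wig import *
bot.move_l((x,y,.2352),down(71.5-102.3),max_speed=.06); bot.dwell(.3); s=rep('hold'); print(s['opening'])
snap("wend"); bot.dwell(.8); rep('hold2')
c=bot.camera("scene"); d=bot.camera("top")
cv2.imwrite("pics/e1.png",cv2.resize(c['img'][100:290,220:440],None,fx=3,fy=3)); cv2.imwrite("pics/e2.png",d['img']); cv2.imwrite("pics/e3.png",c['img'])
a=cv2.imread("pics/scene0.png")[180:250,260:350]; cv2.imwrite("pics/cmp.png",np.hstack([cv2.resize(q,None,fx=4.4,fy=4.4,interpolation=cv2.INTER_CUBIC) for q in (a,c['img'][180:250,260:350])]))
E
```

```text
hold 26.35 [0.6108 0.1263 0.2363] [ 1.1 -0.6  5.6] [-0.17 -0.26  0.64]
0.126514712475864
26.6 [0.61077415 0.12629028 0.23633236]
hold2 27.45 [0.6108 0.1263 0.2363] [ 1.6 -0.2  6.6] [-0.27 -0.2   0.59]
```

View pics/cmp.png

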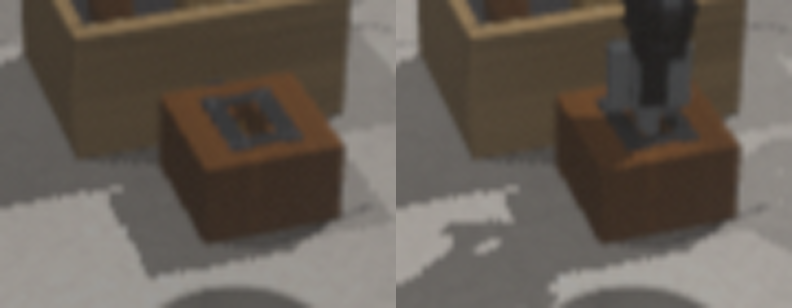

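View pics/wend.png

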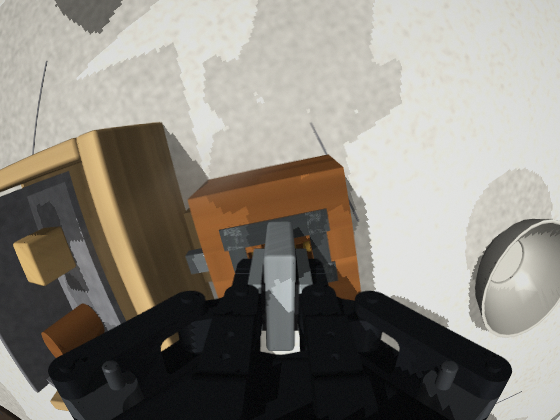

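View pics/e2.png

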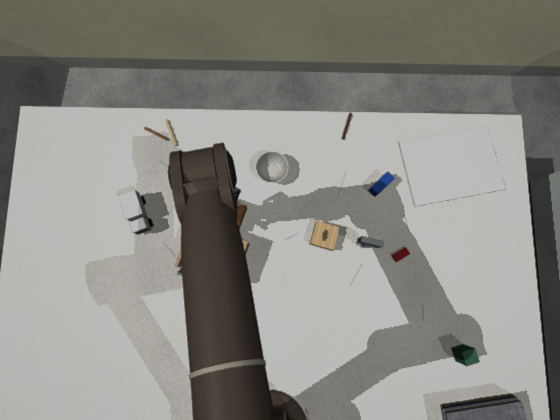

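The key is held a quarter turn round and is still square in the jaws. At (196,262) the bolt now ends short of the bin wall. The other toys are at their starting pixels, and the hold torque is steady at about 0.6 N m against the stop. Handing in.

```bash
python3 - <<'E'
from wig import *
rep('pre'); bot.job_done()
E
```

```text
pre 27.55 [0.6108 0.1263 0.2363] [ 0.6 -1.1  6. ] [-0.23 -0.2   0.54]
the job is handed in; nothing more can be done
```

I freed the smaller key from its stand, pushed it home in the lock and turned it clockwise to the end stop. I handed the job in at 27.6 s with the key still gripped and held there.

- **Freeing the key:** I turned it anticlockwise until it met the stop, then lifted it straight out.
- **Pushing it home:** I wiggled it past both pins. My first aim at the keyhole was about 1 mm off, and I corrected it when a side load of about 5 N showed. The key then sat solid under a 16 N push, at the same gripper height as in the stand.
- **Turning it:** The stop came after a turn of about 101°, close to the roughly 100° expected with play. The torque there rose from about 0.1 to 0.77 N m.
- **Last checks:** The hold torque drifted slowly from 0.64 to 0.54 N m over about 1.2 s, still well above the spring's 0.12 N m. The bolt appears drawn clear of the bin, but I judged that only by eye in one wrist picture. By eye in the top view, the domino, arch, bowl, lorry and the big key had not moved.

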